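# Gauge two turned sleeves and sort them

### The job

Two white turned sleeves of the same outside size stand on the bench, and only one has a bore wide enough for the steel gauge pin. Slide that one over the pin until it sits fully down on the wooden base and leave it there as passed; stand the one with the narrow bore upright on the floor of the shallow plywood tray as a reject.

Things in the scene. Friction and masses are not known exactly. Their poses are not given: they have to be found in the camera images.
- wide_sleeve (a point): Loose white plastic sleeve with the WIDE bore: upright tube, outside diameter 48 mm, height 60 mm, through bore 30 mm, about 95 g. The point is its centre, half-way up (30 mm above its underside); z is the tube axis, up at the start. It stands on the bench.
- narrow_sleeve (a point): Loose white plastic sleeve with the NARROW bore: upright tube, outside diameter 48 mm, height 60 mm, through bore 14 mm (will not pass over the pin), about 140 g. The point is its centre, half-way up (30 mm above its underside); z is the tube axis, up at the start. It stands on the bench.
- gauge_pin (a point): Gauge, fixed to the bench: square light wooden base 90 x 90 x 15 mm with one upright steel pin in its middle, 20 mm in diameter, 50 mm tall above the base, its top 13 mm tapering to 8 mm. The point lies on the pin's axis at the base's top face (15 mm above the bench); the pin's tip is 50 mm above it; z is up, x and y lie along the base's sides. A sleeve fully down has its centre 30 mm above this point.
- tray_floor (a point): Shallow square plywood tray for rejects, fixed to the bench: outside 120 x 120 x 15 mm, walls 5 mm thick, floor 5 mm thick, open on top. The point is the middle of its inner floor (5 mm above the bench; the rim is 10 mm above it); z is up, x and y lie along its sides. A sleeve standing in it has its centre 30 mm above this point.
Mind the look-alikes: they are no part of the job. Of the things that look like the part that bears gauge_pin, the smallest one is meant.

How it is judged:
At the end, for the whole second after the job is handed in: The wide sleeve is on the pin (axes within 10 mm), its underside on the base within about 5 mm; the narrow sleeve stands on the tray floor, its centre within 40 mm of the middle along each side; both upright within 10 degrees and at rest (horizontal distance between wide_sleeve and gauge_pin below 0.01 m and z of wide_sleeve in the frame of gauge_pin between 0.026 and 0.035 m and angle between each of wide_sleeve, narrow_sleeve's own z axis and vertical below 0.17 rad and x of narrow_sleeve in the frame of tray_floor between -0.04 and 0.04 m and y of narrow_sleeve in the frame of tray_floor between -0.04 and 0.04 m and z of narrow_sleeve in the frame of tray_floor between 0.026 and 0.036 m and linear speed of each of wide_sleeve_part, narrow_sleeve_part below 0.02 m/s); the robot touches nothing.
It also fails if it takes over 51 s, if anything falls off the work surface, if the arm or the gripper's body presses on something with over 40 N, if the wrist force passes 120 N, or if a joint passes its speed limit or range.

### The arm

A 6-joint arm with a two-finger parallel gripper is mounted at the origin on the work surface. World frame = base frame: x ahead of the robot, y to its left, z up, the work surface at z = 0. Lengths are in m, angles in rad, forces in N, time in s.
With the tool pointing down it reaches from about 0.35 to 0.8 m from the base axis. Payload 7.3 kg.
Tool frame: the origin (TCP) lies between the finger pads; the fingertips stand ctrl.tcp_to_tips ahead of it and the grasp point (between the pads) lies 2 mm behind it (ctrl.tcp_to_tips is the distance from the TCP to the fingertips, in m); z points along the fingers, y is the line along which they close (so a half turn about z gives the same grasp; the last joint's range is limited). The gripper opens to 85 mm and grips with 20 to 120 N. Pads are 22 mm wide; open, the fingers measure 114 mm over their backs; the gripper's body (76 mm by 85 mm) begins 54 mm behind the grasp point. The pads swing forward as they close: fully open they stand 13 mm farther back than shut.
Start: joints at [-1.294, 0.342, 1.524, -0, 1.275, -0.146], TCP at [0.215, -0.479, 0.248] pointing down, gripper open.
Joint ranges: [-2.53, 2.53], [-0.77, 2.02], [0.04, 2.7], [-1, 4.14], [0.28, 2.66], [-3.11, 3.11]. Speed limits (rad/s): [2.57, 2.57, 3.14, 3.14, 3.14, 3.14].

### API

Orientations are given as [roll, pitch, yaw] about the fixed x, y, z axes, in that order (R = Rz(yaw) Ry(pitch) Rx(roll)).
In Python, from cell import ctrl, viewer gives the robot as it stands.
- The arm moves only by the tool servo_tool, never from a script. Its argument "series" is a list of rows, each a list of 3 entries, a list of its own where there are three numbers: the shift along the tool's x, y, z each as a share of 80 cm, from -1 to 1, then the turn, a rotation vector about the tool's x, y, z each as a share of 360 degrees, from -1 to 1, then the opening, from 0 (shut) to 1 (fully open). In form: [[[tx, ty, tz], [wx, wy, wz], fingers], ...]. A call has exactly 5 rows; each row is the pose to reach, as a shift and turn from the pose commanded when the call began, along the tool's axes at that moment, turning the shorter way round; what a row does not reach only later rows make up. A row lasts 1/12 s, in which the tool goes at most 41.7 mm and 7.16 degrees, less where a joint would pass 70% of its speed; a pose out of reach is approached as far as the arm can. A call with a number of a shift or a turn outside -1 to 1 is refused whole. A call with a gripper value outside its range is refused whole. The fingers move at their own pace and stop on an object; "grip_force" is the grip in N (left out, the last holds). Time passes only in rows, so rows that repeat a pose let the fingers close, or fill a call up. It gives the time, the measured TCP pose, the force, the opening and the grip force at its end, in the units of the state.
- ctrl.read_state(): the state, without advancing time (a new reading comes with each control period).
- viewer.grab_frame(name): name is "side" or "top"; returns the picture (420x560x3 uint8, blue, green, red); there is no depth.
- viewer.camera_info(name): a dict with "intrinsics" (3x3 intrinsics, pixels), "k1" (the pictures are not rectified: a ray, as slopes to the right and down, at radius r is drawn at 1 + k1 r^2 times it, then the intrinsics apply), "extrinsics" (4x4, takes a point from world to camera coordinates). Camera axes: x right, y up, looking along -z (the intrinsics and any distortion apply to the point x, -y, -z); pixel columns grow to the right and rows downward; lengths in m; the calibration is good to about 2 mm. A picture is of the moment at which its call begins. camera_info takes no time and is no camera call.
- ctrl.close_job(): hands the job in; it is judged then, once.
The state is a dict: "clock": time; "joints": joint angles; "joint_vel": joint speeds; "joint_efforts": joint torques, N m; "tool_pos": TCP position; "eef_rot": TCP orientation; "wrist_force": force on the tool from outside, world axes, zero at the start; "ft_torque": the same for the moment, N m; "grip_width": finger opening in m; "grip_force": force on a finger pad.
Only numpy, scipy, OpenCV 4.12 (cv2) and the standard library are available. Lean on these libraries where they do the work, as an engineer would, in place of code of your own. Each camera call takes 0.05 s, during which the arm holds its last target. There are 200 camera calls.

## Working session

There is one attempt and no reset: what is moved stays moved. The work goes in short steps, Python scripts to look and compute and a tool call to move; the robot and the scene stay as the last step left them, time stands still between calls to the robot, and variables do not carry over. Pictures are saved under pics/ and viewed, at most 10 in all, crops included, and the job is handed in when it is done.

Besides the shell and the picture viewer there is one more tool, called as name([rows], argument=value, ...), one row to a line, values as JSON. servo_tool: Moves the arm, as the interface text tells. Shift numbers are shares of 80 cm and turn numbers shares of 360 degrees, none past 1 either way. Its arguments: {"type":"object","properties":{"series":{"type":"array","items":{"type":"array"}},"grip_force":{"type":"number"}},"required":["series"]}

```bash
mkdir -p pics; cat > h.py <<'E'
import numpy as np, cv2
from cell import ctrl, viewer
def ray(name,u,v):
    c=viewer.camera_info(name);K=np.array(c["intrinsics"]);E=np.array(c["extrinsics"]);k=c["k1"]
    p=cv2.undistortPoints(np.array([[[u,v]]],float),K,np.array([k,0,0,0,0.]))[0,0]
    d=E[:3,:3].T@np.array([p[0],-p[1],-1]);o=-E[:3,:3].T@E[:3,3];return o,d
def atz(name,u,v,z):
    o,d=ray(name,u,v);return o+d*(z-o[2])/d[2]
def proj(name,P):
    c=viewer.camera_info(name);K=np.array(c["intrinsics"]);E=np.array(c["extrinsics"])
    q=E[:3,:3]@np.array(P)+E[:3,3];a=np.array([q[0],-q[1]])/-q[2];a*=1+c["k1"]*(a@a);return K[:2,:2]@a+K[:2,2]
E
python3 - <<'E'
from h import *
for n in("side","top"):
    cv2.imwrite(f"pics/{n}0.png",viewer.grab_frame(n)); c=viewer.camera_info(n);print(n,c["k1"],ray(n,280,210))
print(ctrl.read_state(),ctrl.tcp_to_tips)
E
```

```text
side -0.03886991094094376 (array([ 0.38884674, -0.71607602,  0.56446449]), array([ 0.11900511,  0.81387221, -0.56876243]))
top -0.12565446285828816 (array([0.44984635, 0.0046883 , 0.89595477]), array([ 0.05540793,  0.03034939, -0.99808399]))
{'clock': 0.1, 'joints': array([-1.29399707e+00,  3.42652539e-01,  1.52488790e+00,  1.77834462e-05,
        1.27537859e+00, -1.45998561e-01]), 'joint_vel': array([ 0.0015768 , -0.00159746, -0.00412227, -0.00115232, -0.00077161,
       -0.00067657]), 'joint_efforts': array([ 2.53501887e-03, -4.34451020e+01, -2.46488160e+01, -8.19328784e-05,
        4.73296604e-03,  5.81151554e-06]), 'tool_pos': array([ 0.21535407, -0.47845607,  0.24770742]), 'eef_rot': array([-3.14028286e+00, -2.09786865e-04,  4.22792489e-01]), 'wrist_force': array([-0.35181331, -1.66987724,  0.07685514]), 'ft_torque': array([ 0.05398562, -0.0020123 ,  0.00719085]), 'grip_force': 0.0, 'grip_width': 0.08564102836673597} 0.017
```

View pics/top0.png

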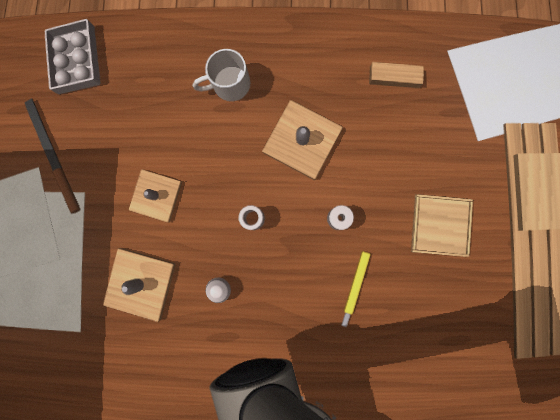

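View pics/side0.png

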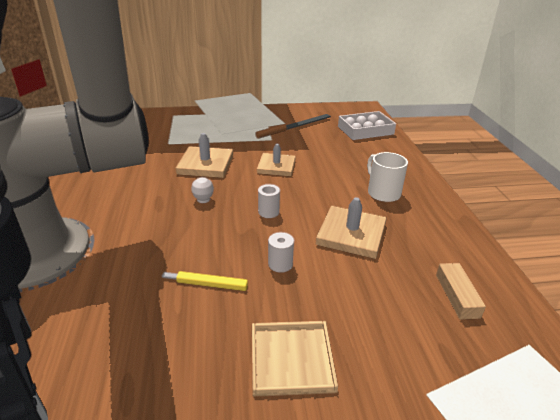

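Candidates in the top view:
- **Gauge bases:** (156,195), (303,138) and (139,286). The smallest is at (156,195).
- **Sleeves:** (251,217) has the wide bore and (341,217) the narrow bore. The mug (228,75) and the ball-like thing (217,290) are neither.
- **Trays:** the plywood tray is at (443,225). The ball box (72,56) is not it.

I'll check these in one close crop.

```bash
python3 - <<'E'
from h import *
im=cv2.imread("pics/top0.png");s=cv2.imread("pics/side0.png")
def c(im,x,y,w=66,h=66): return cv2.resize(im[y:y+h,x:x+w],(264,264),interpolation=cv2.INTER_CUBIC)
a=np.hstack([c(im,122,162),c(im,218,184),c(im,308,184)])
b=np.hstack([c(im,410,192),c(s,244,135),c(s,244,180,99,99)])
cv2.imwrite("pics/crop1.png",np.vstack([a,b]))
E
```

```text
(no output)
```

View pics/crop1.png

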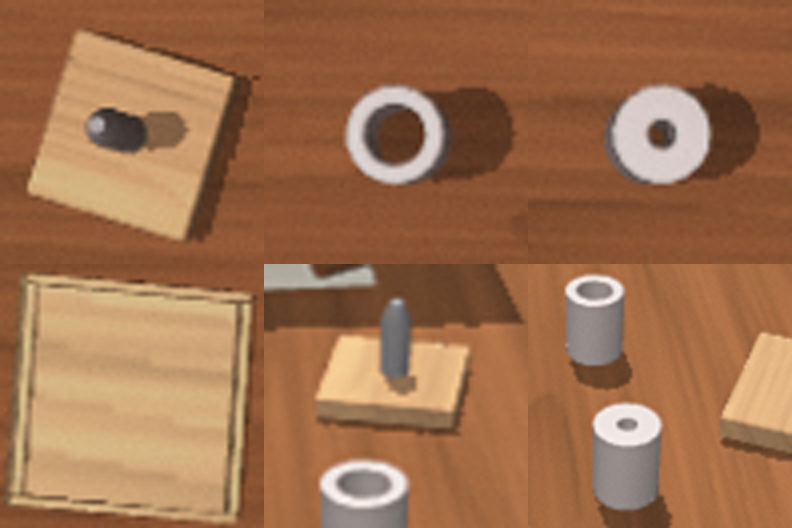

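The crop confirms the choices: the wide-bore sleeve top is at about (250.5,217.4), the narrow at (341,217.4). The small gauge's pin tip is at about (146,192.6), and the tray is centred near (442,225).

```bash
python3 - <<'E'
from h import *
np.set_printoptions(precision=4,suppress=True)
f=lambda x,y,ox,oy,s=4:(ox+(x+.5)/s-.5,oy+(y+.5)/s-.5)
def tri(a,b):
    (o1,d1),(o2,d2)=ray("top",*a),ray("side",*b)
    t=np.linalg.lstsq(np.c_[d1,-d2],o2-o1,rcond=None)[0];p,q=o1+d1*t[0],o2+d2*t[1];return (p+q)/2,np.linalg.norm(p-q)
w=f(131.5,135,218,184);n=f(133.5,135,308,184);p=f(97,123,122,162)
print("w",atz("top",*w,.06),tri(w,f(67,28,244,180,2.667)),atz("side",*f(67,28,244,180,2.667),.06))
print("n",atz("top",*n,.06),tri(n,f(99,161,244,180,2.667)),atz("side",*f(99,161,244,180,2.667),.06))
print("pin tip",atz("top",*p,.065),tri(p,f(132,36,244,135)),atz("side",*f(132,36,244,135),.065))
for nm,L,o,z in(("base",[(78,30),(236,75),(185,241),(28,191)],(122,162),.015),("tray",[(22,11),(252,30),(238,258),(8,238)],(410,192),.015)):
    P=np.array([atz("top",*f(*c,*o),z)[:2] for c in L]);e=P[1]-P[0];print(nm,P.mean(0),np.linalg.norm(np.roll(P,-1,0)-P,axis=1),np.degrees(np.arctan2(*e[::-1])))
s=ctrl.read_state();print(s["tool_pos"],s["eef_rot"])
E
```

```text
w [0.4809 0.0869 0.06  ] (array([0.4808, 0.0872, 0.0572]), np.float64(0.00044478621008955173)) [0.48   0.0829 0.06  ]
n [ 0.4842 -0.088   0.06  ] (array([ 0.484 , -0.0882,  0.0579]), np.float64(0.0005947636548543472)) [ 0.4833 -0.0908  0.06  ]
pin tip [0.5256 0.2944 0.065 ] (array([0.5243, 0.294 , 0.0663]), np.float64(0.002333840591218617)) [0.5235 0.2967 0.065 ]
base [0.5248 0.2933] [0.0885 0.0897 0.0885 0.088 ] -104.81134122449293
tray [ 0.4738 -0.303 ] [0.1225 0.1182 0.1217 0.1165] -93.43001492847537
[ 0.2154 -0.4785  0.2477] [-3.1403 -0.0002  0.4228]
```

servo_tool([
  [[0.169,-0.1026,0.049],[0,0,0],1],
  [[0.169,-0.1026,0.049],[0,0,0],1],
  [[0.169,-0.1026,0.049],[0,0,0],1],
  [[0.169,-0.1026,0.049],[0,0,0],1],
  [[0.169,-0.1026,0.049],[0,0,0],1],
], grip_force=35)

```text
clock: 0.52
tool_pos: [0.3068, -0.3424, 0.2072]
eef_rot: [-3.136, -0.001, 0.427]
wrist_force: [-0.1, 0.6, 0.6]
grip_width: 0.0856
grip_force: 0.0
```

servo_tool([
  [[0.169,-0.1026,0.049],[0,0,0],1],
  [[0.169,-0.1026,0.049],[0,0,0],1],
  [[0.169,-0.1026,0.049],[0,0,0],1],
  [[0.169,-0.1026,0.049],[0,0,0],1],
  [[0.169,-0.1026,0.049],[0,0,0],1],
])

```text
clock: 0.93
tool_pos: [0.3961, -0.2129, 0.1682]
eef_rot: [-3.137, 0.0, 0.428]
wrist_force: [-1.2, 0.8, -0.8]
grip_width: 0.0856
grip_force: 0.0
```

servo_tool([
  [[0.169,-0.1026,0.049],[0,0,0],1],
  [[0.169,-0.1026,0.049],[0,0,0],1],
  [[0.169,-0.1026,0.049],[0,0,0],1],
  [[0.169,-0.1026,0.049],[0,0,0],1],
  [[0.169,-0.1026,0.049],[0,0,0],1],
])

```text
clock: 1.35
tool_pos: [0.4861, -0.0833, 0.1291]
eef_rot: [-3.139, 0.0, 0.427]
wrist_force: [-0.5, -0.2, -0.3]
grip_width: 0.0855
grip_force: 0.0
```

servo_tool([
  [[0,0,0],[0,0,0],1],
  [[0,0,0],[0,0,0],1],
  [[0,0,0],[0,0,0],1],
  [[0,0,0],[0,0,0],1],
  [[0,0,0],[0,0,0],1],
])

```text
clock: 1.77
tool_pos: [0.484, -0.0889, 0.1311]
eef_rot: [3.141, -0.0, 0.421]
wrist_force: [-0.3, 0.3, 0.1]
grip_width: 0.0853
grip_force: 0.0
```

```bash
python3 - <<'E'
from h import *
s=ctrl.read_state();print(s["tool_pos"],s["eef_rot"],s["joint_vel"].round(3))
a=viewer.grab_frame("top");b=viewer.grab_frame("side")
cv2.imwrite("pics/m1.png",np.hstack([cv2.resize(a[140:290,270:420],(400,400)),cv2.resize(b[130:330,180:380],(400,400))]))
E
```

```text
[ 0.48399483 -0.08894717  0.1310618 ] [ 3.14105084e+00 -3.33605080e-04  4.20781012e-01] [ 0.007  0.003 -0.     0.003 -0.001  0.   ]
```

View pics/m1.png

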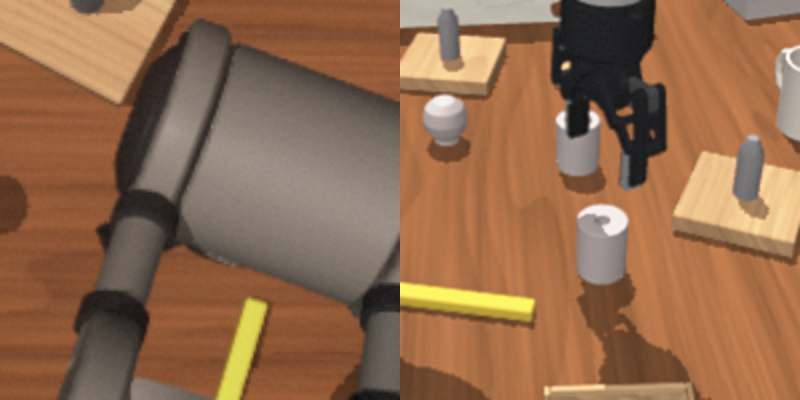

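The fingertips at crop (577,118) and (632,172) straddle the narrow sleeve, whose top is at (602,220). Now I descend and grip.

servo_tool([
  [[0,0,0.04],[0,0,0],1],
  [[0,0,0.08],[0,0,0],1],
  [[0,0,0.1135],[0,0,0],1],
  [[0,0,0.1135],[0,0,0],1],
  [[0,0,0.1135],[0,0,0],1],
])

```text
clock: 2.28
tool_pos: [0.4836, -0.0879, 0.0394]
eef_rot: [-3.14, 0.002, 0.422]
wrist_force: [1.1, -0.1, 0.3]
grip_width: 0.0857
grip_force: 0.0
```

servo_tool([
  [[0,0,0],[0,0,0],0.4],
  [[0,0,0],[0,0,0],0.4],
  [[0,0,0],[0,0,0],0.4],
  [[0,0,0],[0,0,0],0.4],
  [[0,0,0],[0,0,0],0.4],
])

```text
clock: 2.7
tool_pos: [0.4853, -0.0882, 0.0417]
eef_rot: [3.139, -0.002, 0.423]
wrist_force: [-1.7, -0.4, 7.0]
grip_width: 0.0479
grip_force: 35.1
```

servo_tool([
  [[0,0,0],[0,0,0],0.4],
  [[0,0,0],[0,0,0],0.4],
  [[0,0,0],[0,0,0],0.4],
  [[0,0,0],[0,0,0],0.4],
  [[0,0,0],[0,0,0],0.4],
])

```text
clock: 3.12
tool_pos: [0.4853, -0.0882, 0.0417]
eef_rot: [3.139, -0.002, 0.423]
wrist_force: [-0.8, -0.9, 7.8]
grip_width: 0.0477
grip_force: 35.1
```

servo_tool([
  [[0,0,-0.04],[0,0,0],0.4],
  [[0,0,-0.075],[0,0,0],0.4],
  [[-0.02,0.04,-0.075],[0,0,0],0.4],
  [[-0.04,0.08,-0.075],[0,0,0],0.4],
  [[-0.06,0.12,-0.075],[0,0,0],0.4],
])

```text
clock: 3.53
tool_pos: [0.4803, -0.196, 0.1016]
eef_rot: [3.139, -0.002, 0.425]
wrist_force: [0.7, -0.6, -1.1]
grip_width: 0.0474
grip_force: 37.3
```

servo_tool([
  [[-0.02,0.04,0],[0,0,0],0.4],
  [[-0.04,0.08,0],[0,0,0],0.4],
  [[-0.0614,0.1194,0],[0,0,0],0.4],
  [[-0.0614,0.1194,0],[0,0,0],0.4],
  [[-0.0614,0.1194,0],[0,0,0],0.4],
])

```text
clock: 3.95
tool_pos: [0.4739, -0.3042, 0.1004]
eef_rot: [3.141, -0.0, 0.419]
wrist_force: [-0.1, 0.8, -1.2]
grip_width: 0.0476
grip_force: 37.3
```

servo_tool([
  [[0,0,0],[0,0,0],0.4],
  [[0,0,0],[0,0,0],0.4],
  [[0,0,0],[0,0,0],0.4],
  [[0,0,0],[0,0,0],0.4],
  [[0,0,0],[0,0,0],0.4],
])

```text
clock: 4.37
tool_pos: [0.4746, -0.3015, 0.1001]
eef_rot: [3.141, -0.0, 0.424]
wrist_force: [-0.1, 0.6, -2.0]
grip_width: 0.0476
grip_force: 37.3
```

```bash
python3 - <<'E'
from h import *
s=ctrl.read_state();print(s["tool_pos"],s["eef_rot"],s["grip_width"])
b=viewer.grab_frame("side")
cv2.imwrite("pics/m2.png",cv2.resize(b[200:420,180:400],(600,600)))
E
```

```text
[ 0.47456507 -0.30150911  0.10006602] [ 3.14148857e+00 -1.95162464e-05  4.24039533e-01] 0.047557210285525175
```

View pics/m2.png

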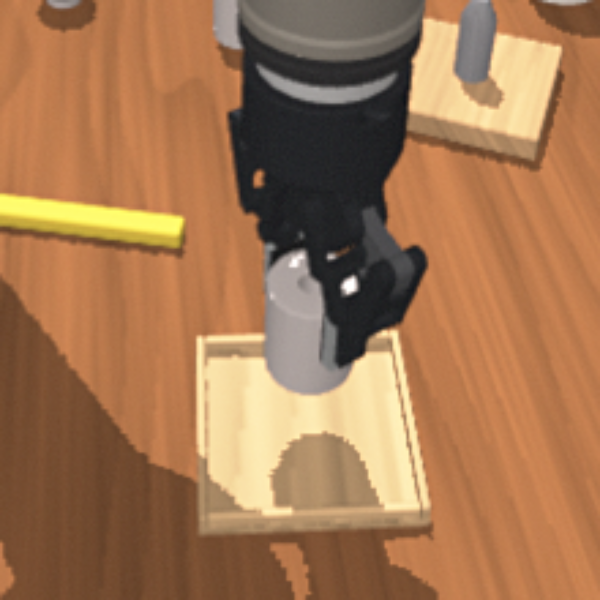

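The narrow sleeve hangs upright over the tray: its bottom is at crop (308,380) and the tray spans (200–430, 335–530). I lower it, release it and retreat.

servo_tool([
  [[0,0,0.03],[0,0,0],0.4],
  [[0,0,0.05],[0,0,0],0.4],
  [[0,0,0.06],[0,0,0],0.4],
  [[0,0,0.066],[0,0,0],0.4],
  [[0,0,0.066],[0,0,0],0.4],
])

```text
clock: 4.83
tool_pos: [0.4743, -0.3021, 0.0474]
eef_rot: [-3.141, 0.0, 0.423]
wrist_force: [0.9, -0.7, -2.2]
grip_width: 0.0478
grip_force: 37.3
```

servo_tool([
  [[0,0,0],[0,0,0],0.4],
  [[0,0,0],[0,0,0],0.4],
  [[0,0,0],[0,0,0],0.8],
  [[0,0,0],[0,0,0],0.8],
  [[0,0,0],[0,0,0],0.8],
])

```text
clock: 5.25
tool_pos: [0.4745, -0.3025, 0.0475]
eef_rot: [3.141, -0.0, 0.423]
wrist_force: [0.9, 0.7, 1.0]
grip_width: 0.0685
grip_force: 0.0
```

servo_tool([
  [[0,0,0],[0,0,0],1],
  [[0,0,0],[0,0,0],1],
  [[0,0,-0.02],[0,0,0],1],
  [[0,0,-0.06],[0,0,0],1],
  [[0,0,-0.105],[0,0,0],1],
])

```text
clock: 5.67
tool_pos: [0.4733, -0.3015, 0.1304]
eef_rot: [-3.137, 0.002, 0.423]
wrist_force: [1.1, -1.4, 0.1]
grip_width: 0.0851
grip_force: 0.0
```

servo_tool([
  [[0.1036,-0.22,0],[0,0,0],1],
  [[0.1036,-0.22,0],[0,0,0],1],
  [[0.1036,-0.22,0],[0,0,0],1],
  [[0.1036,-0.22,0],[0,0,0],1],
  [[0.1036,-0.22,0],[0,0,0],1],
])

```text
clock: 6.08
tool_pos: [0.4769, -0.1047, 0.1313]
eef_rot: [-3.141, 0.0, 0.424]
wrist_force: [0.1, -0.1, -0.3]
grip_width: 0.0851
grip_force: 0.0
```

servo_tool([
  [[0.1036,-0.22,0],[0,0,0],1],
  [[0.1036,-0.22,0],[0,0,0],1],
  [[0.1036,-0.22,0],[0,0,0],1],
  [[0.1036,-0.22,0],[0,0,0],1],
  [[0.1036,-0.22,0],[0,0,0],1],
])

```text
clock: 6.5
tool_pos: [0.4806, 0.0899, 0.1313]
eef_rot: [-3.141, -0.001, 0.424]
wrist_force: [0.4, -0.9, 0.3]
grip_width: 0.0854
grip_force: 0.0
```

servo_tool([
  [[0,0,0],[0,0,0],1],
  [[0,0,0],[0,0,0],1],
  [[0,0,0],[0,0,0],1],
  [[0,0,0],[0,0,0],1],
  [[0,0,0],[0,0,0],1],
])

```text
clock: 6.92
tool_pos: [0.4812, 0.0856, 0.1311]
eef_rot: [3.141, 0.0, 0.421]
wrist_force: [-0.1, 0.1, 0.4]
grip_width: 0.085
grip_force: 0.0
```

```bash
python3 - <<'E'
from h import *
s=ctrl.read_state();print(s["tool_pos"],s["eef_rot"],s["joints"])
a=viewer.grab_frame("top");b=viewer.grab_frame("side")
cv2.imwrite("pics/m3.png",np.hstack([cv2.resize(a[165:285,385:505],(400,400)),cv2.resize(b[130:330,180:380],(400,400))]))
E
```

```text
[0.48116072 0.08558115 0.13107902] [3.14142151e+00 9.66094475e-05 4.20949566e-01] [ 1.91700935e-02  4.10125922e-01  1.78470668e+00 -2.40646667e-04
  9.46782050e-01  1.16915746e+00]
```

View pics/m3.png

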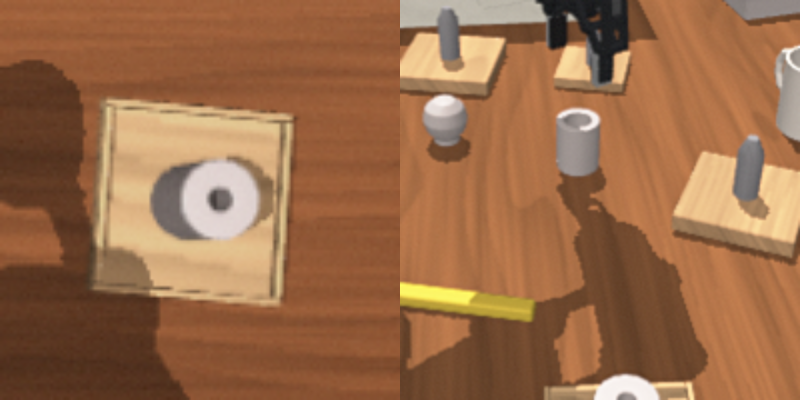

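The narrow sleeve stands in the tray: its top is at crop (220,200), with the tray at (95–290, 100–300). The wide sleeve at (578,140) is still in place, so I grip it.

servo_tool([
  [[0,-0.001,0.04],[0,0,0],1],
  [[0,-0.001,0.08],[0,0,0],1],
  [[0,-0.001,0.1135],[0,0,0],1],
  [[0,-0.001,0.1135],[0,0,0],1],
  [[0,-0.001,0.1135],[0,0,0],1],
])

```text
clock: 7.43
tool_pos: [0.48, 0.0869, 0.0397]
eef_rot: [-3.14, 0.003, 0.422]
wrist_force: [0.8, 0.0, 0.4]
grip_width: 0.0855
grip_force: 0.0
```

servo_tool([
  [[0,0,0],[0,0,0],0.4],
  [[0,0,0],[0,0,0],0.4],
  [[0,0,0],[0,0,0],0.4],
  [[0,0,0],[0,0,0],0.4],
  [[0,0,0],[0,0,0],0.4],
])

```text
clock: 7.85
tool_pos: [0.4818, 0.0874, 0.042]
eef_rot: [3.14, -0.003, 0.423]
wrist_force: [-0.7, -0.8, 6.3]
grip_width: 0.0467
grip_force: 35.7
```

servo_tool([
  [[0,0,0],[0,0,0],0.4],
  [[0,0,0],[0,0,0],0.4],
  [[0,0,0],[0,0,0],0.4],
  [[0,0,0],[0,0,0],0.4],
  [[0,0,0],[0,0,0],0.4],
])

```text
clock: 8.27
tool_pos: [0.4817, 0.0875, 0.042]
eef_rot: [3.14, -0.003, 0.423]
wrist_force: [-1.3, -0.9, 6.2]
grip_width: 0.0465
grip_force: 35.7
```

servo_tool([
  [[0,0,-0.045],[0,0,0],0.4],
  [[0,0,-0.09],[0,0,0],0.4],
  [[0,0,-0.125],[0,0,0],0.4],
  [[0.0282,-0.0386,-0.125],[0,0,0],0.4],
  [[0.0565,-0.0772,-0.125],[0,0,0],0.4],
])

```text
clock: 8.68
tool_pos: [0.4983, 0.1621, 0.1437]
eef_rot: [3.14, -0.006, 0.419]
wrist_force: [1.5, 0.4, -0.8]
grip_width: 0.0464
grip_force: 36.9
```

servo_tool([
  [[0.025,-0.0342,0],[0,0,0],0.4],
  [[0.05,-0.0683,0],[0,0,0],0.4],
  [[0.075,-0.1025,0],[0,0,0],0.4],
  [[0.1,-0.1366,0],[0,0,0],0.4],
  [[0.1,-0.1366,0],[0,0,0],0.4],
])

```text
clock: 9.1
tool_pos: [0.5253, 0.3003, 0.1412]
eef_rot: [-3.14, -0.004, 0.427]
wrist_force: [-1.4, -1.0, -1.3]
grip_width: 0.0467
grip_force: 36.9
```

servo_tool([
  [[0,0,0],[0,0,0],0.4],
  [[0,0,0],[0,0,0],0.4],
  [[0,0,0],[0,0,0],0.4],
  [[0,0,0],[0,0,0],0.4],
  [[0,0,0],[0,0,0],0.4],
])

```text
clock: 9.52
tool_pos: [0.5248, 0.2938, 0.1406]
eef_rot: [3.141, -0.0, 0.421]
wrist_force: [0.6, -0.0, -1.3]
grip_width: 0.0467
grip_force: 36.9
```

```bash
python3 - <<'E'
from h import *
s=ctrl.read_state();print(s["tool_pos"],s["eef_rot"],s["grip_width"])
b=viewer.grab_frame("side")
c=b[60:200,205:345]; cv2.imwrite("pics/m4.png",cv2.resize(c,(560,560),interpolation=cv2.INTER_CUBIC))
x,y,z=s["tool_pos"]
for P in([x,y,z-.042],[x,y,z+.018],[.525,.294,.015],[.525,.294,.065]):
    u,v=proj("side",P);print((u-205)*4,(v-60)*4)
E
```

```text
[0.52484621 0.29377867 0.14060275] [ 3.14140535e+00 -1.03132260e-04  4.21389609e-01] 0.04665974200153835
290.09872232153293 288.1384697640066
291.9653626527072 197.8152246984494
287.8685018386832 405.216531384448
289.29661675748116 336.2577654942104
```

View pics/m4.png

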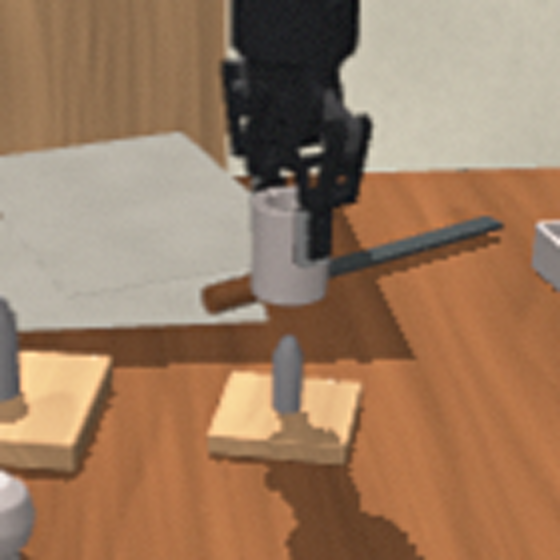

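The sleeve (crop columns 252–327, middle 289.5) is right above the pin (tip at (287,338)). I lower it in two stages and watch the force.

servo_tool([
  [[0,0,0.02],[0,0,0],0.4],
  [[0,0,0.035],[0,0,0],0.4],
  [[0,0,0.05],[0,0,0],0.4],
  [[0,0,0.06],[0,0,0],0.4],
  [[0,0,0.065],[0,0,0],0.4],
])

```text
clock: 9.98
tool_pos: [0.5243, 0.2942, 0.0872]
eef_rot: [3.142, 0.002, 0.422]
wrist_force: [0.1, 0.1, -1.6]
grip_width: 0.0463
grip_force: 36.8
```

servo_tool([
  [[0,0,0],[0,0,0],0.4],
  [[0,0,0.01],[0,0,0],0.4],
  [[0,0,0.02],[0,0,0],0.4],
  [[0,0,0.025],[0,0,0],0.4],
  [[0,0,0.025],[0,0,0],0.4],
])

```text
clock: 10.4
tool_pos: [0.5241, 0.2945, 0.0671]
eef_rot: [3.142, 0.002, 0.423]
wrist_force: [-0.6, 0.5, -0.5]
grip_width: 0.0464
grip_force: 36.8
```

servo_tool([
  [[0,0,0.005],[0,0,0],0.4],
  [[0,0,0.01],[0,0,0],0.4],
  [[0,0,0.012],[0,0,0],0.4],
  [[0,0,0.012],[0,0,0],0.4],
  [[0,0,0.012],[0,0,0],0.4],
])

```text
clock: 10.82
tool_pos: [0.5247, 0.2948, 0.0586]
eef_rot: [3.142, 0.0, 0.423]
wrist_force: [-0.7, -0.1, -1.7]
grip_width: 0.0464
grip_force: 36.8
```

servo_tool([
  [[0,0,0],[0,0,0],0.4],
  [[0,0,0],[0,0,0],0.4],
  [[0,0,0],[0,0,0],0.8],
  [[0,0,0],[0,0,0],0.8],
  [[0,0,0],[0,0,0],0.8],
])

```text
clock: 11.23
tool_pos: [0.5249, 0.2948, 0.0589]
eef_rot: [3.141, -0.0, 0.423]
wrist_force: [0.5, -1.1, 0.0]
grip_width: 0.0683
grip_force: 0.0
```

servo_tool([
  [[0,0,0],[0,0,0],1],
  [[0,0,0],[0,0,0],1],
  [[0,0,-0.02],[0,0,0],1],
  [[0,0,-0.06],[0,0,0],1],
  [[0,0,-0.105],[0,0,0],1],
])

```text
clock: 11.65
tool_pos: [0.5235, 0.2943, 0.1417]
eef_rot: [-3.141, 0.005, 0.423]
wrist_force: [1.0, 1.0, 0.5]
grip_width: 0.0855
grip_force: 0.0
```

servo_tool([
  [[-0.02,0.03,-0.04],[0,0,0],1],
  [[-0.05,0.06,-0.08],[0,0,0],1],
  [[-0.1,0.09,-0.1],[0,0,0],1],
  [[-0.12,0.12,-0.1],[0,0,0],1],
  [[-0.12,0.12,-0.1],[0,0,0],1],
])

```text
clock: 12.07
tool_pos: [0.4751, 0.1633, 0.2247]
eef_rot: [3.139, -0.001, 0.42]
wrist_force: [2.1, 1.3, -0.6]
grip_width: 0.0855
grip_force: 0.0
```

```bash
python3 - <<'E'
from h import *
a=viewer.grab_frame("top");b=viewer.grab_frame("side")
cv2.imwrite("pics/m5.png",np.hstack([cv2.resize(a[140:240,110:210],(400,400)),cv2.resize(b[100:200,230:330],(400,400))]))
for P in([.525,.294,.015],[.525,.294,.075]):
    u,v=proj("side",P);print(400+(u-230)*4,(v-100)*4, (proj("top",P)-[110,140])*4)
E
```

```text
587.8685018386832 245.216531384448 [176.25789398 219.96915032]
589.5908000334061 162.05782187622106 [137.34985965 208.82977552]
```

View pics/m5.png

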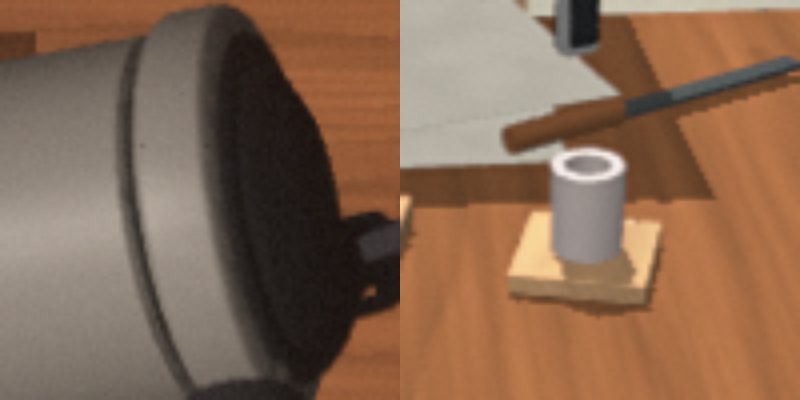

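The wide sleeve sits upright on the base. Its top centre is at crop (588,165), against a predicted (590,162), and the gripper is clear.

```bash
python3 -c "
from cell import ctrl
print(ctrl.close_job())"
```

```text
the job is handed in; nothing more can be done
None
```

I handed the job in at about 12 s: in the last pictures the wide sleeve was fully down on the smallest gauge's pin and the narrow sleeve stood upright in the plywood tray, but the interface returned no verdict.

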